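Feed the router-bit rack past the sprung gate

ROBOT

A 6-joint arm with a two-finger parallel gripper is mounted at the origin on the work surface. World frame = base frame: x ahead of the robot, y to its left, z up, the work surface at z = 0. Lengths are in mm, angles in rad, forces in N, time in s.
With the tool pointing down it reaches from about 300 to 825 mm from the base axis. Payload 5.4 kg.
Tool frame: the origin (TCP) lies midway between the tips of the shut fingers; the grasp point (between the pads) lies env.grip_depth behind it (env.grip_depth is the distance from the TCP to the grasp point, in mm); z points along the fingers, y is the direction in which the jaws open and shut (so a half turn about z gives the same grasp; the last joint's range is limited). The gripper opens to 92 mm and grips with 3 to 60 N. Pads are 20 mm wide; open, the fingers measure 128 mm over their backs; the gripper's body (75 mm by 189 mm) begins 69 mm behind the grasp point.
Start: joints at [0.917, 0.158, 1.597, -0, 1.386, -0.21], TCP at [246.897, 519.276, 214.601] pointing down, gripper open.
Joint ranges: [-2.91, 2.91], [-0.94, 2.29], [0.18, 2.7], [-1.29, 4.43], [0.17, 2.64], [-3, 3]. Speed limits (rad/s): [2.57, 2.57, 3.14, 3.14, 3.14, 3.14].

INTERFACE

Orientations are given as a unit quaternion [w, x, y, z].
In Python, from rig import env, move_gripper, planner, telemetry, snapshot, camera_params gives the robot as it stands. The module is installed in compiled form; this text tells all that it offers. Calls block until the motion is done:
- env.move_to(position, orientation): joint-space move of the TCP to a pose.
- env.move_l(position, rotation=None, velocity=150): straight line of the TCP; rotation=None keeps the orientation; velocity is the mean speed in mm/s.
- env.set_joints(angles): joint-space move.
- move_gripper(opening, strength=None): finger opening in mm; strength is the grip in N (None keeps the last); returns when the fingers have stopped.
- env.wait(seconds).
- planner.inverse_kinematics(position, orientation): joint angles nearest the present ones, or None.
- telemetry.observe(): the state.
- snapshot(name): name is "side" or "top" or "wrist"; returns (picture, depth): 384x512x3 uint8, red, green, blue; 384x512 float32, mm along the optical axis (not along the pixel's ray), 0 where there is no reading.
- camera_params(name): a dict with "camera_matrix" (3x3 intrinsics, pixels), "R" (3x3) and "t" (3): a world point X has camera coordinates R X + t; the wrist camera has in their place "mount" (4x4, takes a point from camera to tool coordinates, whose origin is the TCP and whose axes are the flange's). Camera axes: x right, y down, z forward; pixel columns grow to the right and rows downward; lengths in mm; the calibration is good to about 2 mm. A picture is of the moment at which its call begins: read the wrist's pose just before it. camera_params takes no time and is no camera call.
A pose or a line that the arm cannot do raises env.IKError and nothing moves.
- env.close_job(): hands the job in, once; it reports no verdict.
The state is a dict: "t": time; "q": joint angles; "qvel": joint speeds; "effort": joint torques, N m; "ee_pos": TCP position; "orientation": TCP orientation; "ft_force": force on the tool from outside, world axes, zero at the start; "moment": the same for the moment, N m; "finger_gap": finger opening in mm.
Only numpy, scipy, OpenCV 4.12 (cv2) and the standard library are available. Lean on these libraries where they do the work, as an engineer would, in place of code of your own. Each camera call takes 0.05 s, during which the arm holds its last target. There are 200 camera calls.

TASK

With one fingertip press the long paddle beside the wooden chute all the way down and keep it down so that the gate stays fully up, and with the other finger push the router-bit rack along the chute, under the raised gate and up against the end stop. Then let the paddle rise so that the gate closes behind the rack. The gate and the rack must not touch each other, the rack is only pushed, never lifted or tipped, and the other things on the bench stay where they are.

Things in the scene. Friction and masses are not known exactly. Their poses are not given: they have to be found in the camera images.
- chute: Fixed wooden channel on the bench. Origin on the bench top (z=0) under the gate, on the channel's centre line; turns about the vertical only. +y = direction of travel, +x = to the far wall, -x = to the paddle. Floor 10 mm above the bench. Channel 80 mm wide (x -40 to 40), open mouth at y=-205 mm. Walls 10 mm thick; above the bench the near one (-x) tops at 42 mm, the far one at 30 mm.
- end_stop (a point): Middle of the end stop's face, at chute x=0, y=110 mm, on the channel floor. The stop is 30 mm high above the floor; the rack's leading face is to come up against it.
- rack: Loose wooden rack in the channel before the gate: block 74 mm across (x), 90 mm along (y), 36 mm high; six router bits on its +x half, tops 64 mm above its underside. Origin: centre of its underside; axes start parallel to the chute's. 0.25 to 0.45 kg. Leading face starts 20 to 75 mm short of the gate. A finger leaning on it can drag it up: draw back a little before raising the finger.
- gate (a joint): Rocker carrying gate and paddle, rad: 0 = gate closed, 0.78 = fully open (hard stop). A spring shuts it when let go: 1 to 4 N down on the paddle start it, 4 to 8 N hold it open (the paddle also rubs sideways on the fingertip as it turns). It clears the rack's top (46 mm above the bench) well from 0.6 on; best opened fully.
- hinge_rod (a point): Point of the rocker's hinge rod at the gate: chute x=-52, y=0, 52 mm above the bench. The rod runs parallel to the chute along the top of the near wall.
- paddle (a point): Centre of the paddle's top face: aluminium strip 260 mm long (chute y -215 to 45), 50 mm wide, outside the near wall. Gate closed: slopes up outwards at 45 degrees, from 44 mm high at x=-81 to 79 mm at x=-117. Fully pressed: level, top 26 mm above the bench, x=-117 to -67; a fingertip can slide along it while another at that height in the channel meets the rack's rear face.
- tooth (a point): Lower end of the gate's tooth: chute x=-19, y=0, 30 mm above the bench when closed. The gate is an arm 12 mm wide (y -6 to 6) over the near wall, with this tooth at its end. Fully open it hangs over the channel only as far as x=-10 mm and stands up to 82 mm above the bench: a finger pushing the rack passes it at x greater than -5 mm.
- glue: Bystander: white glue bottle, 60 mm wide, 170 mm high; origin at its underside.
- screw_jar: Bystander: glass jar with steel lid, 62 mm wide, 72 mm high, beyond the far wall; origin at its underside.
- tape_roll: Bystander: paper tape roll lying flat, 90 mm wide, 25 mm high, beyond the far wall; origin at its underside.
- tape_measure: Bystander: black tape measure, 65 x 62 x 34 mm, between the robot and the paddle; origin at its underside.
- screwdriver: Bystander: screwdriver lying beyond the end stop; origin under its middle.
- mug: Bystander: white mug, 80 mm wide, 90 mm high; origin at its underside.
- offcut: Bystander: wood offcut, 90 x 45 x 40 mm; origin at its underside.
There are look-alikes about, which are no part of the job. Leave any red look-alike of the rack alone.

How it is judged:
By the outcome, as a careful person would: the job done as asked, in the order asked, and still so for the second after the job is handed in, with the robot touching nothing.
It also fails if it takes over 42 s, if anything falls off the work surface, if the arm or the gripper's body presses on something with over 40 N, if the wrist force passes 120 N, or if a joint passes its speed limit or range.

## Working session

There is one attempt and no reset: what is moved stays moved. The work goes in short steps, each a Python script; the robot and the scene stay as the last script left them, time stands still between calls to the robot, and variables do not carry over. Pictures are saved under pics/ and viewed, about 8 in all and at most 12, crops included, and the job is handed in when it is done.

```bash
mkdir -p pics
cat > h.py <<'E'
import numpy as np, cv2
from rig import env, move_gripper, planner, telemetry, snapshot, camera_params
def cloud(name):
    o=telemetry.observe() if name=="wrist" else None
    im,d=snapshot(name); p=camera_params(name); K=np.array(p["camera_matrix"])
    v,u=np.mgrid[:384,:512]; C=np.stack([(u-K[0,2])/K[0,0]*d,(v-K[1,2])/K[1,1]*d,d],-1)
    if name=="wrist":
        M=np.array(p["mount"]); w,x,y,z=o["orientation"]
        from scipy.spatial.transform import Rotation as R
        X=(C@M[:3,:3].T+M[:3,3])@R.from_quat([x,y,z,w]).as_matrix().T+np.array(o["ee_pos"])
    else: X=(C-np.array(p["t"]))@np.array(p["R"])
    X[d==0]=np.nan
    return im,d,X
E
python3 - <<'E'
from h import *
ims=[]
for n in ("top","side"):
    im,d,X=cloud(n); np.savez(n,im=im,d=d,X=X); cv2.imwrite(f"pics/{n}0.png",cv2.resize(im[...,::-1],(800,600)))
    p=camera_params(n); print(n,np.round(p["camera_matrix"],1).tolist(),np.round(-np.array(p["R"]).T@p["t"]), (d==0).mean())
o=telemetry.observe(); print(o, env.grip_depth)
E
```

```text
top [[373.6, 0.0, 251.0], [0.0, 373.6, 190.9], [0.0, 0.0, 1.0]] [ 441.   56. 1253.] 0.004099527994791667
side [[373.1, 0.0, 254.6], [0.0, 373.1, 193.7], [0.0, 0.0, 1.0]] [   7. -719.  807.] 0.003946940104166667
{'t': 0.1, 'q': array([ 9.16918677e-01,  1.58940410e-01,  1.59807967e+00,  3.48629359e-06,
        1.38619736e+00, -2.10113245e-01]), 'qvel': array([-0.00012195, -0.00144437, -0.00236832, -0.00110835, -0.00011869,
       -0.00084675]), 'effort': array([ 1.63025479e-04, -3.86501563e+01, -3.22960031e+01,  7.02916319e-02,
        3.39501654e-02, -2.42969975e-05]), 'ee_pos': array([246.55435937, 518.84788501, 213.75634265]), 'orientation': array([-3.41691854e-04,  2.20066313e-01,  9.75484576e-01, -7.37043314e-04]), 'ft_force': array([ 0.12431242, -0.58601325, -0.28775954]), 'moment': array([-6.18655206e-02, -2.93107817e-02, -9.46259673e-05]), 'finger_gap': 91.95041590362663} 18.700000000000003
```

View pics/top0.png

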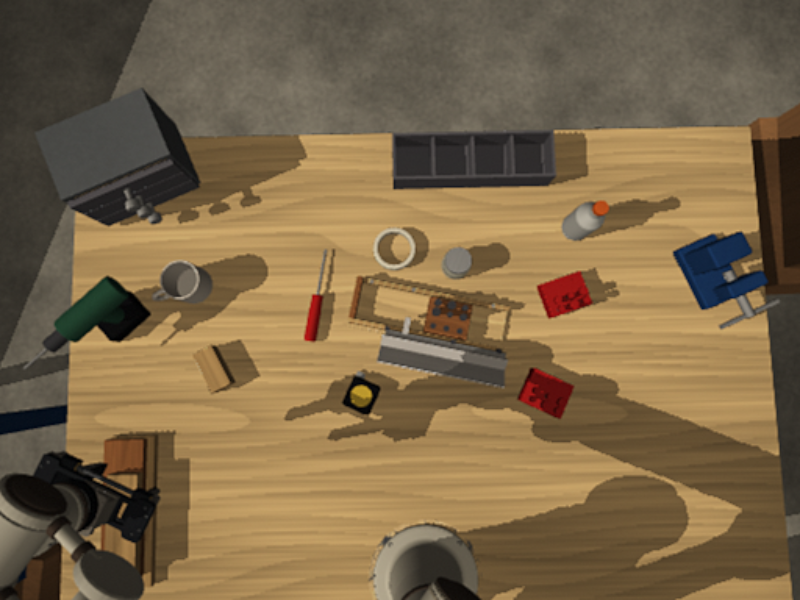

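View pics/side0.png

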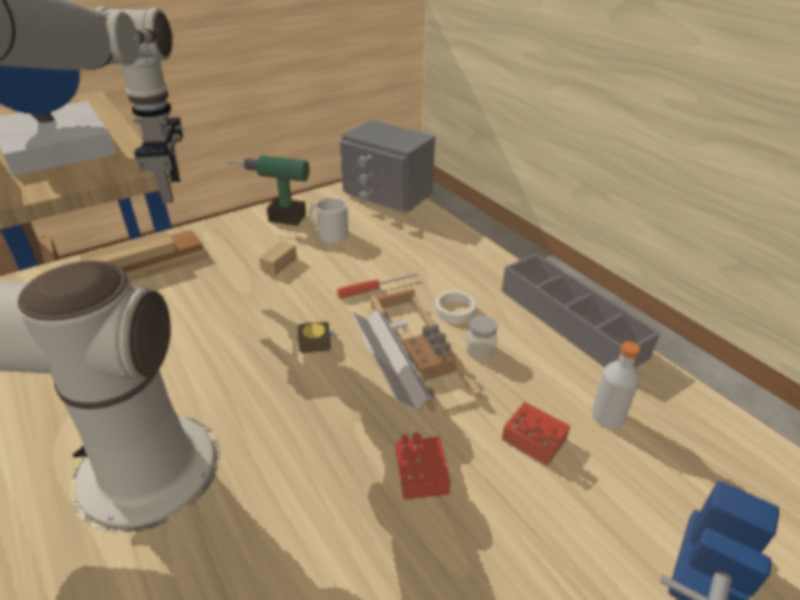

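Top view: chute at (430,310), with the end stop at its left end (355,298), the grey paddle at (443,358) and the wooden rack at (448,317). Three things could be the rack: the wooden one at (448,317), the red one at (565,293) and the red one at (546,392). Only the wooden one lies in the channel before the gate, so it is the one meant.

Next I'll measure the chute coarsely from the depth.

Run:
```python
from h import *
for n in ("top","side"):
    f=np.load(n+".npz"); im,X=f["im"].astype(int),f["X"]
    roi=(abs(X[...,0]-420)<130)&(abs(X[...,1]-15)<200)
    print(n,"bench z",np.nanmedian(X[(abs(X[...,0]-300)<60)&(abs(X[...,1]-0)<60)][:,2]))
    sat=im.max(-1)-im.min(-1)
    # paddle: grey & z 40..82
    m=roi&(sat<30)&(X[...,2]>38)&(X[...,2]<85)
    lab=cv2.connectedComponentsWithStats(m.astype(np.uint8))
    for i in range(1,lab[0]):
        if lab[2][i,4]<15: continue
        P=X[lab[1]==i]; c=P.mean(0); 
        w,V=np.linalg.eigh(np.cov(P.T)); 
        print("grey",lab[2][i].tolist(),c.round(),"n",V[:,0].round(3),"long",V[:,2].round(3),"ext",np.ptp((P-c)@V,axis=0).round(), "z",P[:,2].min().round(),P[:,2].max().round())
    # everything tall in roi: rack colour
    hsv=cv2.cvtColor(f["im"],cv2.COLOR_RGB2HSV); 
    m=roi&(X[...,2]>38)&(X[...,2]<52)&(sat>30)
    lab=cv2.connectedComponentsWithStats(m.astype(np.uint8))
    for i in range(1,lab[0]):
        if lab[2][i,4]<25: continue
        P=X[lab[1]==i]; print("wood/other",lab[2][i].tolist(),np.median(P,0).round(),np.median(hsv[lab[1]==i],0))
```

```text
top bench z 0.9326964650954819
grey [277, 197, 5, 5, 23] [541. -33.  74.] n [ 0.854 -0.12  -0.506] long [-0.442  0.346 -0.828] ext [12. 13. 27.] z 53.0 78.0
grey [294, 201, 5, 4, 18] [530. -87.  71.] n [0.044 0.97  0.239] long [-0.084 -0.234  0.968] ext [10. 10. 31.] z 48.0 77.0
grey [242, 203, 83, 45, 1805] [450. -44.  62.] n [ 0.234 -0.053  0.971] long [-0.234 -0.972  0.003] ext [ 34. 102. 256.] z 42.0 85.0
wood/other [262, 197, 58, 27, 518] [513. -63.  46.] [ 13. 172. 113.]
wood/other [223, 199, 24, 12, 87] [524. 115.  43.] [ 17. 137. 161.]
side bench z -0.186826955042124
grey [226, 199, 51, 63, 1312] [448. -55.  59.] n [ 0.227 -0.053  0.972] long [-0.245 -0.969  0.004] ext [ 28. 106. 263.] z 40.0 81.0
grey [271, 209, 13, 20, 106] [535. -62.  67.] n [-0.961  0.225 -0.162] long [-0.235 -0.971  0.041] ext [26. 33. 70.] z 45.0 76.0
grey [284, 220, 4, 7, 19] [544. -92.  66.] n [ 0.905  0.425 -0.023] long [-0.004  0.062  0.998] ext [ 8. 10. 25.] z 49.0 74.0
wood/other [237, 189, 9, 12, 48] [523. 130.  42.] [ 18.   96.  174.5]
wood/other [252, 211, 39, 37, 407] [513. -67.  45.] [ 14. 117. 144.]
```

```bash
cat >> h.py <<'E'
from scipy.spatial.transform import Rotation as Rot
def quat(th,s=1):  # tool down, tool y along s*chute x
    y=s*np.array([np.cos(th),np.sin(th),0]); z=np.array([0,0,-1.]); x=np.cross(y,z)
    q=Rot.from_matrix(np.stack([x,y,z],1)).as_quat(); return np.array([q[3],q[0],q[1],q[2]])
E
python3 - <<'E'
from h import *
print(np.array(camera_params("wrist")["mount"]).round(2))
for s in (1,-1):
    print(s,[planner.inverse_kinematics([x,y,z],quat(-.237,s)) for x,y,z in ((480,-30,330),(480,-200,30),(520,40,30))])
s=min((1,-1),key=lambda s:9 if (j:=planner.inverse_kinematics([480,-30,330],quat(-.237,s))) is None else abs(j[5]))
env.move_to([480,-30,330],quat(-.237,s))
im,d,X=cloud("wrist"); np.savez("w1",im=im,d=d,X=X); cv2.imwrite("pics/w1.png",cv2.resize(im[...,::-1],(800,600)))
o=telemetry.observe(); print(s,o["t"],o["ee_pos"],(d==0).mean())
E
```

```text
[[   0.     -0.96   -0.28   79.59]
 [   1.      0.     -0.      1.38]
 [   0.     -0.28    0.96 -170.82]
 [   0.      0.      0.      1.  ]]
1 [array([-3.14381563e-01, -1.42572071e-01,  1.67487694e+00, -4.44089210e-16,
        1.60928778e+00, -7.73815627e-02]), array([-6.27461660e-01,  2.47361718e-01,  1.89245285e+00, -4.44089210e-16,
        1.00177808e+00, -3.90461660e-01]), array([-1.55200732e-01,  2.50888030e-01,  1.88811198e+00, -4.44089210e-16,
        1.00259265e+00,  8.17992683e-02])]
-1 [None, array([-6.27461660e-01,  2.47361718e-01,  1.89245285e+00, -4.44089210e-16,
        1.00177808e+00,  2.75113099e+00]), None]
1 2.325 [480.00873961 -29.28179399 329.82289009] 0.003987630208333333
```

View pics/w1.png

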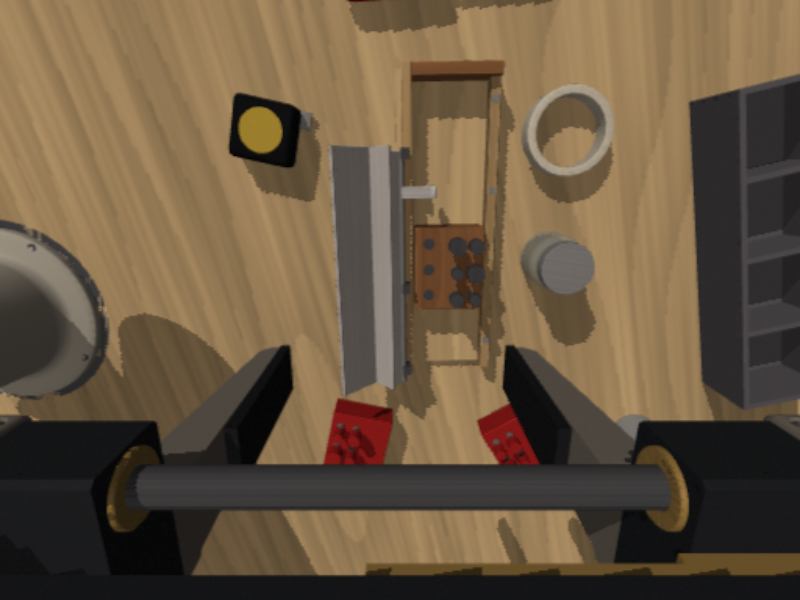

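Wrist view (800x600 px): end stop at (457,68), gate arm at (419,192), wooden rack from (415,225) to (485,308), paddle at x 335-400, far wall at x≈493. The two red look-alikes are at (358,435) and (510,440), outside the chute. This confirms the rack, so I'll measure profiles in chute axes.

Run:
```python
from h import *
f=np.load("w1.npz"); im,X=f["im"],f["X"]; hsv=cv2.cvtColor(im,cv2.COLOR_RGB2HSV); sat=np.ptp(im.astype(int),axis=-1)
def px(x0,y0,x1,y1):
    m=np.zeros(im.shape[:2],bool); m[int(y0*.64):int(y1*.64)+1,int(x0*.64):int(x1*.64)+1]=1; return m
Z=X[...,2]
def th_of(P):
    w,V=np.linalg.eigh(np.cov(P[:,:2].T)); v=V[:,1]*np.sign(V[1,1]); return np.arctan2(-v[0],v[1])
P=X[px(480,90,510,380)&(abs(Z-30)<4)]; print("far wall top",len(P),P.mean(0).round(1),"th",th_of(P).round(4)); far=P
P=X[px(325,140,405,400)&(sat<40)&(Z>43)&(Z<80)]; print("paddle+",len(P),"th",th_of(P))
th=th_of(far); ex=np.array([np.cos(th),np.sin(th)]); ey=np.array([-np.sin(th),np.cos(th)])
def rep(n,P):
    a,b=P[:,:2]@ex,P[:,:2]@ey; q=lambda v:np.percentile(v,[2,50,98]).round(1).tolist()
    print(n,len(P),"x",q(a),"y",q(b),"z",q(P[:,2]))
rep("far",far)
rep("end stop top",X[px(405,55,510,80)&(abs(Z-40)<4)])
rep("end stop face",X[px(420,70,490,90)&(Z>15)&(Z<36)])
rep("gate arm",X[px(405,180,440,205)&(sat<40)&(Z>45)])
rep("gate arm end",X[px(425,180,440,205)&(sat<40)&(Z>45)])
m=px(405,215,495,315)&(abs(Z-46)<4)&(hsv[...,1]>120); rep("rack top",X[m]); print("rack th(minarea)",cv2.minAreaRect((X[m][:,:2]).astype(np.float32)))
rep("floor",X[px(415,80,490,360)&(abs(Z-10)<3)])
rep("near wall",X[px(400,80,415,140)&(abs(Z-42)<4)])
S=X[px(325,150,395,380)&(sat<40)]; rep("paddle",S)
for lo,hi in((20,30),(30,40),(40,50),(50,60),(60,70),(70,80),(80,90)):
    s=S[(S[:,2]>lo)&(S[:,2]<=hi)]
    if len(s)>20: rep(f"z{lo}",s)
print(th)
```

```text
far wall top 1100 [584.1 -25.6  30.5] th -0.2192
paddle+ 6818 th -0.22311967335805757
far 1100 x [571.1, 575.8, 580.8] y [-56.7, 110.5, 234.5] z [27.4, 30.6, 32.5]
end stop top 612 x [486.3, 530.3, 578.8] y [249.0, 256.4, 262.7] z [37.1, 40.6, 43.2]
end stop face 141 x [500.3, 537.2, 571.3] y [244.7, 251.1, 251.4] z [15.7, 26.5, 35.6]
gate arm 159 x [483.4, 499.0, 513.3] y [135.9, 140.9, 146.9] z [54.8, 56.5, 58.4]
gate arm end 56 x [503.7, 508.5, 513.4] y [135.8, 141.3, 146.6] z [54.5, 56.7, 58.4]
rack top 1761 x [484.9, 521.2, 565.3] y [16.1, 65.7, 104.5] z [42.4, 46.5, 48.3]
rack th(minarea) ((526.9228515625, -53.508453369140625), (110.68257904052734, 83.25640106201172), 76.90046691894531)
floor 5445 x [495.0, 533.5, 570.2] y [-58.1, 160.4, 248.2] z [8.8, 10.6, 12.5]
near wall 264 x [481.3, 486.1, 490.8] y [192.6, 220.3, 246.1] z [40.5, 42.6, 44.8]
paddle 5679 x [nan, nan, nan] y [nan, nan, nan] z [nan, nan, nan]
z40 565 x [444.4, 447.9, 451.9] y [-64.9, 67.9, 177.2] z [46.0, 48.4, 49.9]
z50 1789 x [434.9, 444.2, 460.8] y [-61.7, 72.0, 178.9] z [50.3, 55.1, 59.8]
z60 1971 x [424.9, 435.3, 472.0] y [-56.5, 80.1, 178.1] z [60.2, 64.4, 69.5]
z70 1225 x [412.6, 418.9, 425.3] y [-52.1, 74.6, 178.2] z [70.2, 75.9, 79.7]
z80 32 x [413.6, 414.9, 415.9] y [-31.6, 83.6, 178.6] z [80.0, 80.4, 81.1]
-0.21916200600321165
```

Independent measurements agree in the chute frame. The walls, paddle edge and floor all give x0=531, and the gate and stop face both give y0=141. Heights measured are 10.6, 30.6, 42.6, 46.5 and 40.6 mm, against 10, 30, 42, 46 and 40 in the text. The rack spans y ≈ -126 to -36. Now I'll press the paddle.

```bash
cat >> h.py <<'E'
t0=-.2192; TH=-.221
O=531*np.array([np.cos(t0),np.sin(t0)])+141*np.array([-np.sin(t0),np.cos(t0)])
A=np.array([[np.cos(TH),-np.sin(TH)],[np.sin(TH),np.cos(TH)]])
Q=quat(TH)
def W(x,y,z): return [*(O+A@[x,y]),z]
def st(F0=0):
    o=telemetry.observe(); F=np.array(o["ft_force"])-F0
    return o["t"],(A.T@(o["ee_pos"][:2]-O)).round(1),round(o["ee_pos"][2],1),np.r_[A.T@F[:2],F[2]].round(1),round(o["finger_gap"],1)
E
python3 - <<'E'
from h import *
print(O)
move_gripper(92)
env.move_to(W(-40,-152,130),Q); env.wait(.2)
F0=np.array(telemetry.observe()["ft_force"]); np.save("F0",F0); print(F0,st(F0))
for z in (75,60,50,40,32,28,26,25,24):
    env.move_l(W(-40,-152,z),Q,velocity=60); s=st(F0); print(z,s)
    if s[3][2]>14: break
im,d,X=cloud("side"); 
print(camera_params("side")["camera_matrix"][0][0]); cv2.imwrite("pics/s1.png",cv2.resize(im[130:290,170:380,::-1],(788,600),interpolation=cv2.INTER_CUBIC))
E
```

```text
[548.95436949  22.16078104]
[ 0.63444614  0.75479292 -0.1665936 ] (3.6167, array([ -38.7, -151.8]), np.float64(131.8), array([0., 0., 0.]), 92.4)
75 (4.6833, array([ -39.6, -152.1]), np.float64(75.4), array([-0.5, -0.8, -0.1]), 92.1)
60 (5.0833, array([ -40.5, -151.8]), np.float64(59.4), array([-0.5, -0.6,  0.3]), 91.9)
50 (5.4, array([ -38.7, -152.3]), np.float64(50.4), array([ 4.3, -1.8,  1.2]), 92.0)
40 (5.7167, array([ -37.9, -152.4]), np.float64(40.6), array([ 5.6, -0.6,  4.7]), 92.0)
32 (6.0, array([ -37.8, -152.5]), np.float64(32.9), array([ 5.5, -0.9,  4.7]), 91.8)
28 (6.25, array([ -38.2, -152.5]), np.float64(28.8), array([ 3.7, -1.5,  5.6]), 91.7)
26 (6.5, array([ -38.1, -152.5]), np.float64(26.9), array([ 2.8, -0.9,  5.6]), 91.8)
25 (6.75, array([ -37.8, -152.5]), np.float64(26.4), array([ 3.2, -0. ,  8.4]), 91.7)
24 (7.0, array([ -37.6, -152.5]), np.float64(26.1), array([ 2.5,  0.6, 15. ]), 91.9)
373.08243400813876
```

View pics/s1.png

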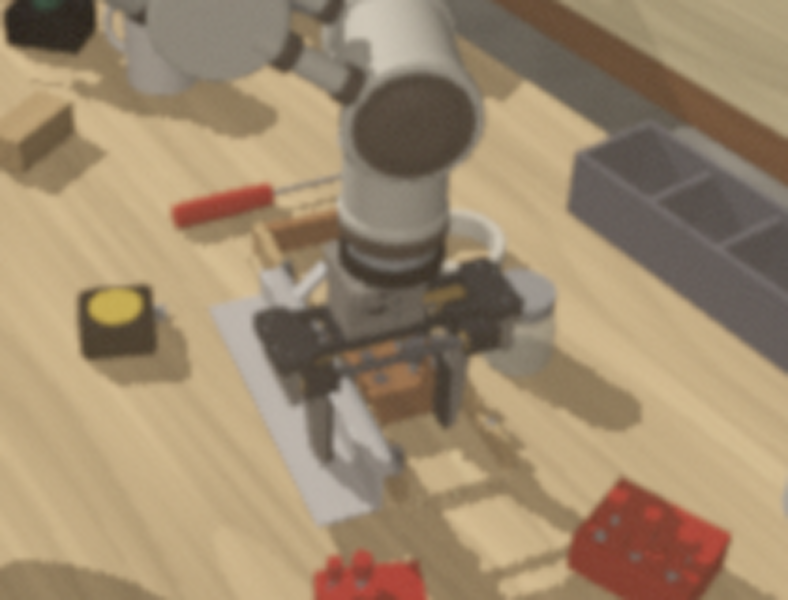

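The crop shows the paddle level with the gate arm raised at (310,285), and the channel finger at (450,400) just behind the wooden rack. z = 26.1 mm with the force rising to 15 N says the hard stop is reached. Now I'll push, holding the down force.

Run:
```python
from h import *
F0=np.load("F0.npy"); zc=24
for y in [-138,-125,-110,-90,-70,-50,-30,-15,-8,-4,0,2,4,6,8,10,12,14]:
    env.move_l(W(-40,y,zc),Q,velocity=50 if y<-10 else 25); s=st(F0); print(y,zc,s)
    f=s[3]
    if f[2]<10: zc-=.5
    if f[2]>22: zc+=.5
    if s[2]>27.5 or f[2]<4: print("paddle!?"); break
    if f[1]<-25 or (y<-10 and f[1]<-18): break
im,d,X=cloud("wrist"); np.savez("w2",im=im,d=d,X=X); cv2.imwrite("pics/w2.png",cv2.resize(im[...,::-1],(800,600)))
```

```text
-138 24 (7.4833, array([ -37.9, -140.4]), np.float64(26.1), array([-0.2, -8.2, 14.1]), 92.0)
-125 24 (7.8917, array([ -37.8, -127.7]), np.float64(26.1), array([-0.1, -9.2, 14.9]), 91.6)
-110 24 (8.3417, array([ -37.7, -112.7]), np.float64(26.1), array([  1.2, -10. ,  14.4]), 92.4)
-90 24 (8.8917, array([-37.7, -92.8]), np.float64(26.2), array([  0.4, -10.5,  15.3]), 91.7)
-70 24 (9.4417, array([-37.7, -72.8]), np.float64(26.2), array([  0.9, -10.8,  15.1]), 92.2)
-50 24 (9.9917, array([-37.7, -52.8]), np.float64(26.1), array([  0.1, -11.4,  15.9]), 91.5)
-30 24 (10.5417, array([-37.7, -32.7]), np.float64(26.2), array([  0.3, -10.5,  16. ]), 91.4)
-15 24 (10.9917, array([-37.7, -17.7]), np.float64(26.2), array([  0.6, -11.4,  15.7]), 92.0)
-8 24 (11.425, array([-37.7, -11.1]), np.float64(26.2), array([  0.3, -13.5,  16.5]), 91.9)
-4 24 (11.7333, array([-37.7,  -7.2]), np.float64(26.1), array([  0.5, -13.4,  16.1]), 91.4)
0 24 (12.0417, array([-37.7,  -3.2]), np.float64(26.2), array([  1.2, -12.9,  17.4]), 91.9)
2 24 (12.2917, array([-37.6,  -1.3]), np.float64(26.2), array([  0.6, -14.3,  17. ]), 91.9)
4 24 (12.5417, array([-37.6,   0.6]), np.float64(26.2), array([  1.3, -14.5,  16.3]), 91.9)
6 24 (12.7917, array([-37.6,   2.7]), np.float64(26.2), array([  0.3, -14.4,  17.1]), 92.0)
8 24 (13.0417, array([-37.6,   4.7]), np.float64(26.2), array([  0.4, -15.4,  16.3]), 91.8)
10 24 (13.2917, array([-37.6,   6.6]), np.float64(26.1), array([  1. , -14.8,  17.1]), 92.2)
12 24 (13.5417, array([-37.7,   7.8]), np.float64(26.2), array([  0.8, -17.8,  18.3]), 92.0)
14 24 (13.7917, array([-37.7,   8.1]), np.float64(26.2), array([ -0.5, -25.7,  19.7]), 91.9)
```

View pics/w2.png

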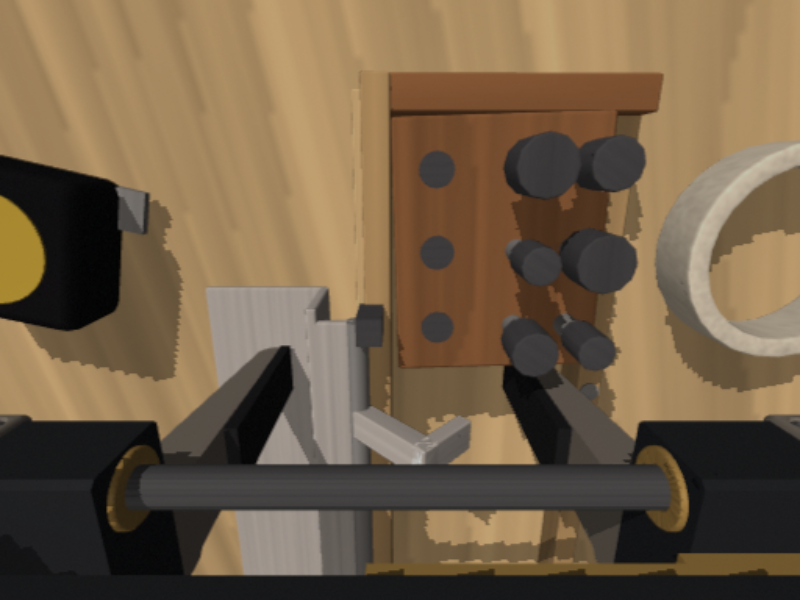

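The wrist view shows the rack at the end stop, its leading edge running from (393,117) to (615,111) under the stop's edge. It is yawed about 1.5°, leaving a gap of about 2 mm on the left. The gate arm at (415,435) is up, clear behind the rack. I'll draw back a little, move the finger toward the centre line (still clear of the gate) and push again to square it, keeping the paddle down.

Run:
```python
from h import *
F0=np.load("F0.npy"); zc=24
for x,y in [(-40,0),(-49,0),(-49,8),(-49,12),(-49,14),(-49,16),(-49,18),(-49,20)]:
    env.move_l(W(x,y,zc),Q,velocity=25); s=st(F0); print(x,y,s)
    f=s[3]
    if s[2]>27.5 or f[2]<4: print("paddle!?"); break
    if f[1]<-38: break
im,d,X=cloud("wrist"); np.savez("w3",im=im,d=d,X=X); cv2.imwrite("pics/w3.png",cv2.resize(im[20:270,200:460,::-1],(624,600),interpolation=cv2.INTER_CUBIC))
```

```text
-40 0 (14.55, array([-38.2,   2.6]), np.float64(26.2), array([-0.1,  9.7, 15.8]), 91.9)
-49 0 (15.0583, array([-44.8,   0.4]), np.float64(26.6), array([ 5.6,  1.2, 11. ]), 92.0)
-49 8 (15.525, array([-46.1,   5.8]), np.float64(26.2), array([ 2.1, -8.8, 14.9]), 91.4)
-49 12 (15.8333, array([-46.5,   7.8]), np.float64(26.1), array([  0.5, -19.3,  16.6]), 91.9)
-49 14 (16.0833, array([-46.5,   8. ]), np.float64(26.2), array([ -1.2, -27.2,  19.2]), 91.9)
-49 16 (16.3333, array([-46.6,   8.3]), np.float64(26.2), array([ -2.6, -33.8,  21.2]), 91.6)
-49 18 (16.5833, array([-46.7,   8.6]), np.float64(26.2), array([ -3.7, -41.3,  21.8]), 91.9)
```

View pics/w3.png

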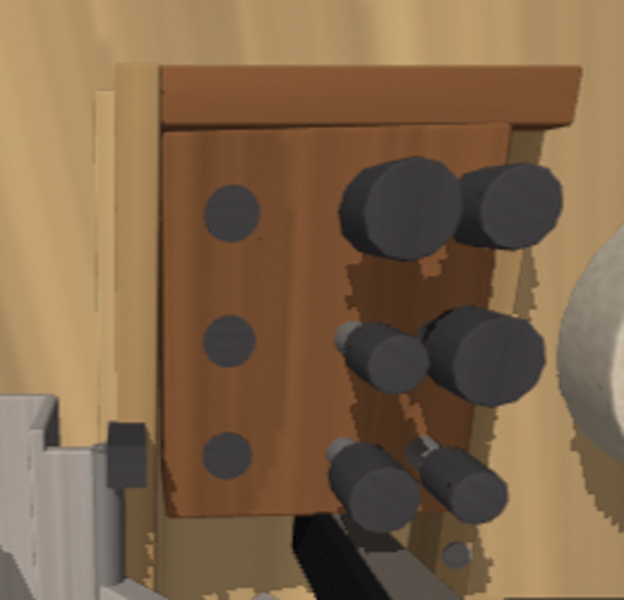

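The rack is still yawed about 1.2°: its front edge runs (163,132)→(508,124) against a level stop edge, so about 1.5 mm of gap remains at the left. Its front left corner rests on the near wall. Sliding the pressing finger toward -x should drag the rear round to square.

Run:
```python
from h import *
F0=np.load("F0.npy"); zc=24
for x,y in [(-49,0),(-38,0),(-38,12),(-38,15),(-44,15),(-50.5,15),(-50.5,17)]:
    env.move_l(W(x,y,zc),Q,velocity=30); s=st(F0); print(x,y,s)
    if s[2]>27.5 or s[3][2]<4: print("paddle!?"); break
    if s[3][1]<-42: break
im,d,X=cloud("wrist"); np.savez("w4",im=im,d=d,X=X); cv2.imwrite("pics/w4.png",cv2.resize(im[20:270,200:460,::-1],(624,600),interpolation=cv2.INTER_CUBIC))
```

```text
-49 0 (17.3833, array([-47.3,   2.4]), np.float64(26.0), array([-0.3,  9.5, 16.1]), 92.1)
-38 0 (17.9, array([-46.5,   2.6]), np.float64(23.7), array([-22.2,   6.9,  35.1]), 91.6)
-38 12 (18.45, array([-43.7,   7.3]), np.float64(24.3), array([-18. , -20.8,  33.5]), 91.8)
-38 15 (18.7, array([-43.6,   7.6]), np.float64(24.4), array([-19.2, -32.3,  33.9]), 91.7)
-44 15 (19.05, array([-44.1,   7.9]), np.float64(25.5), array([ -4.7, -30.4,  22. ]), 92.0)
-50.5 15 (19.4167, array([-46. ,   8.8]), np.float64(26.4), array([  6.8, -26.5,  11.3]), 92.0)
-50.5 17 (19.6667, array([-46.,   9.]), np.float64(26.3), array([  6.7, -34. ,  13.2]), 92.0)
```

View pics/w4.png

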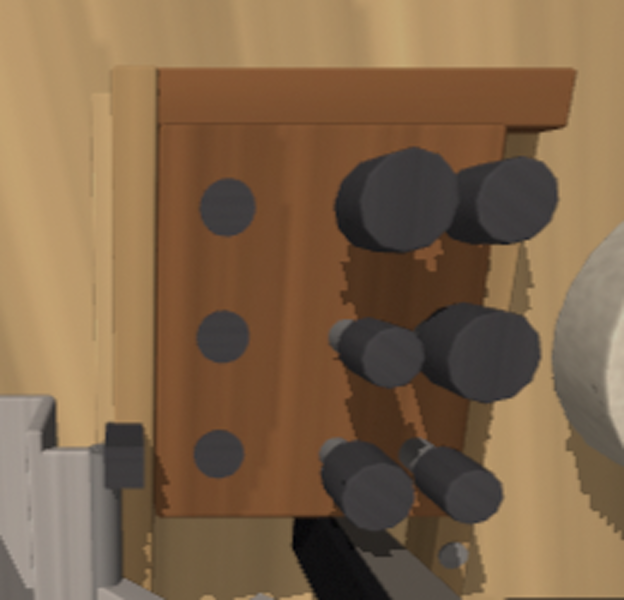

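The rack is now square: its front edge is flush with the stop from (158,125) to (505,125). Next I'll draw back past the gate with the paddle still held, then raise slowly so the gate closes.

Run:
```python
from h import *
F0=np.load("F0.npy")
for y in (6,0,-15,-35):
    env.move_l(W(-48,y,24),Q,velocity=40); print(y,st(F0))
for z in (28,35,45,55,65,75,90,130,200):
    env.move_l(W(-46,-35,z),Q,velocity=45); print(z,st(F0))
env.move_to(W(-46,-60,300),Q); env.wait(.2); print(st(F0))
im,d,X=cloud("wrist"); np.savez("w5",im=im,d=d,X=X); cv2.imwrite("pics/w5.png",cv2.resize(im[...,::-1],(800,600)))
```

```text
6 (20.15, array([-45.9,   7.4]), np.float64(26.1), array([ 0.7,  5.6, 15.6]), 92.0)
0 (20.45, array([-46.5,   2.2]), np.float64(26.0), array([-0.6,  8.8, 16. ]), 91.8)
-15 (20.975, array([-47. , -12.4]), np.float64(25.9), array([-1.1, 10.3, 17.2]), 92.1)
-35 (21.625, array([-47.1, -32.2]), np.float64(25.8), array([-1.5, 11.3, 17.6]), 91.9)
28 (21.875, array([-46.1, -34.8]), np.float64(27.7), array([0.5, 0.8, 3.9]), 91.7)
35 (22.1833, array([-46.5, -35.3]), np.float64(34.8), array([-0.9, -0.9,  1.6]), 92.0)
45 (22.5583, array([-45.2, -35.1]), np.float64(45.6), array([ 1.1, -0.8,  2.4]), 91.9)
55 (22.9333, array([-45.5, -35. ]), np.float64(55.4), array([ 2.4, -1.3,  0.3]), 91.8)
65 (23.3083, array([-46.5, -34.9]), np.float64(64.9), array([-1.2, -0.6, -0. ]), 92.3)
75 (23.6833, array([-45.7, -35. ]), np.float64(75.4), array([ 0.1, -0.5, -0.1]), 92.0)
90 (24.1667, array([-45.8, -35. ]), np.float64(90.3), array([-0.4, -1.3,  0.2]), 91.8)
130 (25.2083, array([-46.3, -35. ]), np.float64(129.6), array([-0.4, -0.8,  0.7]), 91.9)
200 (26.9167, array([-46.2, -35. ]), np.float64(199.7), array([-0.6, -1.1, -0.5]), 91.5)
(27.6083, array([-46.9, -59.7]), np.float64(298.1), array([-0.1, -1.2, -0.2]), 91.4)
```

View pics/w5.png

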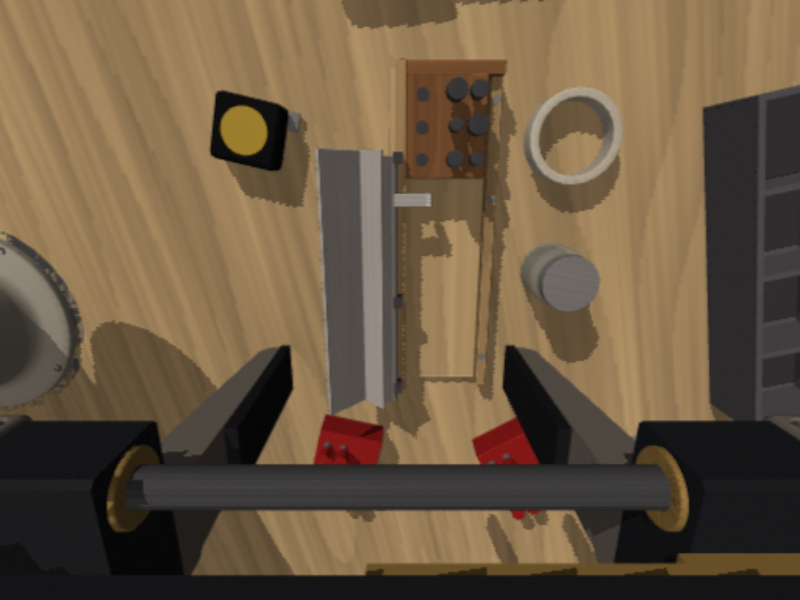

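The view shows the rack flush at the end stop (405-490, 75-178). The gate arm at (412,200) is closed behind it with a gap, and the bystanders are where they were. I'll run a quick numeric check and hand in.

Run:
```python
from h import *
f=np.load("w5.npz"); im,X=f["im"],f["X"]; sat=np.ptp(im.astype(int),axis=-1)
C=(X[...,:2]-O)@A; Z=X[...,2]
def px(x0,y0,x1,y1):
    m=np.zeros(Z.shape,bool); m[int(y0*.64):int(y1*.64)+1,int(x0*.64):int(x1*.64)+1]=1; return m
q=lambda v:np.percentile(v,[2,50,98]).round(1)
m=px(395,190,435,210)&(sat<40)&(Z>45); print("gate",q(C[m][:,0]),q(C[m][:,1]),q(Z[m]))
m=px(402,76,440,185)&(abs(Z-46)<4)&(C[...,0]>-36); print("rack",q(C[m][:,1]),q(Z[m]))
a,_,A2=cloud("top"); b=np.load("top.npz")["X"]; e=(abs(A2[...,2]-b[...,2])>15); 
lab=cv2.connectedComponentsWithStats(e.astype(np.uint8))
env.close_job(); print(telemetry.observe()["t"])
```

```text
gate [-51.1 -35.  -17.3] [-7.6  0.9  8.1] [54.3 56.7 58.5]
rack [ 22.1  65.4 106.4] [44.9 46.7 48.5]
the job is handed in; nothing more can be done
the job is handed in; nothing more can be done
```

The rack is up against the end stop, the gate is closed behind it, and I handed the job in at about 28 s on the robot's clock.

- **Pressing:** One finger pressed the paddle to its hard stop. It stayed at 24–26.6 mm under 11–35 N until the rack was in place and the finger had drawn back past the gate.
- **Pushing:** The other finger pushed the rack under the raised gate to the stop. It arrived yawed about 1.3°, leaving up to 2 mm of gap at one corner. A second straight push did not cure this. Sliding the pressing finger sideways then squared the rack flush against the stop.
- **Closing:** I drew the finger back 40 mm with the paddle still down, then raised it slowly so the gate closed.

**Last checks:**
- **Gate:** its arm is at 56.7 mm, the same as closed at the start.
- **Rack:** its top is level at 46.7 mm. Its rear is at about y = 20 mm, about 12 mm clear of the gate.
- **Surroundings:** the tape measure, tape roll and jar look unmoved in the last wrist picture. The arm went nowhere near the glue, mug, offcut or screwdriver.

- **Unexpected force:** During one sideways shift with the paddle held down, the finger stuck on the paddle. The down force rose to 35 N and the tip went to 23.7 mm for about a second; the paddle stayed down.
- **Not checked:** I did not evaluate a before-and-after comparison of the whole bench from the top camera.

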